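Slide a slim book out of its display groove and add it to the pile

ROBOT

A 6-joint arm with a two-finger parallel gripper is mounted at the origin on the work surface. World frame = base frame: x ahead of the robot, y to its left, z up, the work surface at z = 0. Lengths are in mm, angles in degrees, forces in N, time in s.
With the tool pointing down it reaches from about 300 to 850 mm from the base axis. Payload 4.2 kg.
Tool frame: the origin (TCP) lies midway between the tips of the shut fingers; the grasp point (between the pads) lies 19 mm behind it (env.grip_depth is the distance from the TCP to the grasp point, in mm); z points along the fingers, y is the line along which they close (so a half turn about z gives the same grasp; the last joint's range is limited). The gripper opens to 91 mm and grips with 3 to 60 N. Pads are 32 mm wide; open, the fingers measure 118 mm over their backs; the gripper's body (76 mm by 178 mm) begins 60 mm behind the grasp point.
Start: joints at [64.572, 18.312, 89.639, -0, 72.044, -1.146], TCP at [236.46, 524.147, 213.976] pointing down, gripper open.
Joint ranges: [-177.97, 177.97], [-48.28, 115.42], [12.27, 149.76], [-77.06, 257.06], [2.81, 150.46], [-146.56, 146.56]. Speed limits (degrees/s): [147.25, 147.25, 180, 180, 180, 180].

INTERFACE

Orientations are given as [roll, pitch, yaw] about the fixed x, y, z axes, in that order (R = Rz(yaw) Ry(pitch) Rx(roll)).
In Python, from workcell import env, eyes gives the robot as it stands.
- The arm moves only by the tool send_rows, never from a script. Its argument "motion" is a list of rows, each a list of 7 numbers: the shift along the world's x, y, z normalised to -1 to 1, where 1 is 0.5 m, then the turn, a rotation vector about the world's x, y, z normalised to -1 to 1, where 1 is 60 degrees, then the opening, from -1 (shut) to 1 (fully open). A call has 1 to 20 rows; each row is the pose to reach, as a shift and turn from the pose commanded when the call began; what a row does not reach only later rows make up. A row lasts 1/8 s, in which the tool goes at most 62.5 mm and 10.7 degrees, less where a joint would pass 70% of its speed; a pose out of reach is approached as far as the arm can. A call with a number of a shift or a turn outside -1 to 1 is refused whole. A call with a gripper value outside its range is refused whole. The fingers move at their own pace and stop on an object; "squeeze" is the grip in N (left out, the last holds). Time passes only in rows, so rows that repeat a pose let the fingers close. It gives the time, the measured TCP pose, the force, the opening and the grip force at its end, in the units of the state.
- env.state(): the state, without advancing time (a new reading comes with each control period).
- eyes.grab_frame(name): name is "scene" or "top" or "wrist"; returns a dict with "pixels" (384x512x3 uint8, red, green, blue), "depth" (384x512 float32, mm along the optical axis (not along the pixel's ray), 0 where there is no reading), "fx", "fy", "cx", "cy" (pixels), "R" (3x3) and "t" (3): a world point X has camera coordinates R X + t; the wrist camera has in their place "T_tool_cam" (4x4, takes a point from camera to tool coordinates, whose origin is the TCP and whose axes are the flange's). Camera axes: x right, y down, z forward; pixel columns grow to the right and rows downward; lengths in mm; the calibration is good to about 2 mm. A picture is of the moment at which its call begins: read the wrist's pose just before it.
- env.job_done(): hands the job in; it is judged then, once.
The state is a dict: "time_s": time; "qpos": joint angles; "qvel": joint speeds; "effort": joint torques, N m; "ee_pos": TCP position; "ee_rot": TCP orientation; "force": force on the tool from outside, world axes, zero at the start; "torque": the same for the moment, N m; "gripper_width": finger opening in mm; "gripper_force": force on a finger pad.
Only numpy, scipy, OpenCV 4.12 (cv2) and the standard library are available. Lean on these libraries where they do the work, as an engineer would, in place of code of your own. Each camera call takes 0.05 s, during which the arm holds its last target. There are 200 camera calls.

TASK

The slim book lying in the groove of the wooden display block cannot be gripped there: slide it along until one end sticks out over the end of the block, take it by that end and lay it down flat on the dark desk pad. Let go, take it again by its middle, and lay it squarely on top of the pile of like books between the steel bookends. Do not drop the book, and leave the pile in place and the mug, marker and stapler undisturbed.

Things in the scene. Friction and masses are not known exactly. Their poses are not given: they have to be found in the camera images.
- book_centre (a point): The slim hardback book to be moved: a rigid slate-blue slab 140 x 60 x 14 mm, about 0.1 kg, at first lying flat in the groove of the display block, short of both its ends. This point is the very centre of the book, half-way up (7 mm above its underside); x runs along the 140 mm length, y across the 60 mm width, z up.
- riser: Fixed light-wood display block, 180 mm long (its x, roughly along world y) by 100 mm wide, left or right of the pad; origin under its centre at table height. A groove 68 mm wide runs along x, open at both ends: floor 50 mm above the table, rails 16 mm wide up to 66 mm. A fingertip fits in behind the book to push it along. The book tips off once its centre passes the block's end (70 mm overhang).
- cradle: Fixed dark steel book cradle, across the pad from the block; origin under its centre at table height. 4 mm base plate; two upright bookends 60 mm wide, 110 mm high, inner faces at x = -82 and +82 mm; open along both y sides. Books lie flat in it, length along x. Two lie there already: the pile's top is 32 mm above the table, and the book laid on it has its centre at 39 mm.
- pad: Fixed dark rubber desk pad near the middle of the table, bare, 150 mm (its x) by 200 mm (its y), 2 mm thick; origin under its centre, at table height.
- pile1_centre (a point): Centre of the lower book of the pile, of the same kind and size as the book to be moved.
- pile2_centre (a point): Centre of the upper book of the pile (same size); x along its length, y across its width.
- mug: White mug, 76 mm across, 90 mm high; origin under its centre. A bystander: leave it alone.
- marker: Black marker pen, 130 x 16 x 16 mm, lying; origin under its middle. A bystander: leave it alone.
- stapler: Black and steel stapler, 130 x 36 x 45 mm; origin under its middle. A bystander: leave it alone.
Mind the look-alikes: they are no part of the job. What is shaped like the part that bears book_centre but orange is not meant. Several things look just like the pad: the one meant starts farthest to the robot's right.

How it is judged (in metres and radians):
On the way, in this order (a step that is already met when the one before it is completed fails the run):
1. the book has been slid along the groove until an end sticks out at least 20 mm over the end of the block, while it still lies flat on the block ((x of book_centre in the frame of riser above 0.04 m or x of book_centre in the frame of riser below -0.04 m) and x of book_centre in the frame of riser between -0.09 and 0.09 m and y of book_centre in the frame of riser between -0.012 and 0.012 m and z of book_centre in the frame of riser between 0.051 and 0.062 m and angle between book_centre's own z axis and vertical below 0.12 rad), for 0.1 s.
2. the book lies flat on the desk pad, its centre over the pad, let go (x of book_centre in the frame of pad between -0.075 and 0.075 m and y of book_centre in the frame of pad between -0.1 and 0.1 m and height (world z) of book_centre below 0.014 m and angle between book_centre's own z axis and vertical below 0.08 rad and contact force between the fingers and book below 0.05 N), for 0.1 s.
At the end, for the whole second after the job is handed in: The book rests flat and still on top of the pile between the bookends, its centre within 14 mm lengthways and 15 mm crosswise of the cradle's middle, in line with it within 0.2 rad (11 degrees), its centre 35 to 43 mm above the table; the two pile books have moved less than 15 mm (x of book_centre in the frame of cradle between -0.014 and 0.014 m and y of book_centre in the frame of cradle between -0.015 and 0.015 m and z of book_centre in the frame of cradle between 0.035 and 0.043 m and angle between the x axis of book_centre and the x axis of cradle, either way round below 0.2 rad and angle between book_centre's own z axis and vertical below 0.08 rad and linear speed of book below 0.02 m/s and distance of each of pile1_centre, pile2_centre from where it was at the start of the episode below 0.015 m); the robot touches nothing.
It fails at once if the book is dropped (moves faster than 0.5 m/s with no finger on it, a fall of more than about 13 mm) (linear speed of book above 0.5 m/s and contact force between the fingers and book below 0.05 N).
It fails at once if the mug is moved more than 25 mm (distance of mug from where it was at the start of the episode above 0.025 m).
It fails at once if the marker is moved more than 25 mm (distance of marker from where it was at the start of the episode above 0.025 m).
It fails at once if the stapler is moved more than 25 mm (distance of stapler from where it was at the start of the episode above 0.025 m).
It also fails if it takes over 62 s, if anything falls off the work surface, if the arm or the gripper's body presses on something with over 40 N, if the wrist force passes 120 N, or if a joint passes its speed limit or range.

## Working session

There is one attempt and no reset: what is moved stays moved. The work goes in short steps, Python scripts to look and compute and a tool call to move; the robot and the scene stay as the last step left them, time stands still between calls to the robot, and variables do not carry over. Pictures are saved under pics/ and viewed, at most 10 in all, crops included, and the job is handed in when it is done.

Besides the shell and the picture viewer there is one more tool, called as name([rows], argument=value, ...), one row to a line, values as JSON. send_rows: Moves the arm, as the interface text tells. Its arguments: {"type":"object","properties":{"motion":{"type":"array"},"squeeze":{"type":"number"}},"required":["motion"]}

```bash
mkdir -p pics
cat > h.py <<'E'
from workcell import env, eyes
import numpy as np, cv2
def grab(n,save=None):
    s=env.state(); f=eyes.grab_frame(n); f['state']=s
    if save: cv2.imwrite('pics/'+save,f['pixels'][:,:,::-1]); np.savez('pics/'+save+'.npz',**{k:v for k,v in f.items() if k!='state'})
    return f
def cloud(f):
    d=f['depth']; v,u=np.mgrid[:d.shape[0],:d.shape[1]]
    c=np.stack([(u-f['cx'])/f['fx']*d,(v-f['cy'])/f['fy']*d,d],-1)
    return (c-f['t'])@f['R']
E
python3 - <<'E'
from h import *
print(env.state())
a=grab('top','top.png');b=grab('scene','scene.png')
for f in(a,b):print(f['fx'],f['R'],f['t'])
E
```

```text
{'time_s': 0.0, 'qpos': array([ 6.45716125e+01,  1.83503250e+01,  8.97074369e+01, -2.25247195e-03,
        7.20411589e+01, -1.14637500e+00]), 'qvel': array([ 0.07047935,  0.01880154, -0.01561342,  0.00128734, -0.0909443 ,
       -0.03039206]), 'effort': array([-1.67504422e-03, -4.12466955e+01, -2.31966430e+01,  7.25043425e-02,
        4.58180916e-02, -1.50675173e-04]), 'ee_pos': array([236.25583016, 523.67147355, 213.12646913]), 'ee_rot': array([-1.79901056e+02,  1.62022046e-04,  1.55718684e+02]), 'force': array([-0.08034691, -0.62096185, -0.05999728]), 'torque': array([ 0.00249163,  0.01749473, -0.00802732]), 'gripper_force': 0.0, 'gripper_width': 91.37644885759256}
366.4701588089132 [[ 0.01798871 -0.99970926 -0.01605605]
 [-0.99397307 -0.01614404 -0.1084293 ]
 [ 0.10813856  0.01790978 -0.99397449]] [-89.13487759 482.32977411 897.29753452]
361.950926939162 [[-0.87931594  0.47606325 -0.01293263]
 [ 0.38280111  0.69037911 -0.61387294]
 [-0.28331394 -0.54473889 -0.7892989 ]] [ 457.48727813  -84.91535585 1033.91299477]
```

View pics/top.png

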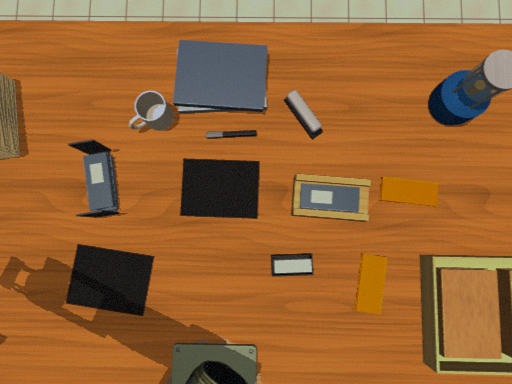

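View pics/scene.png

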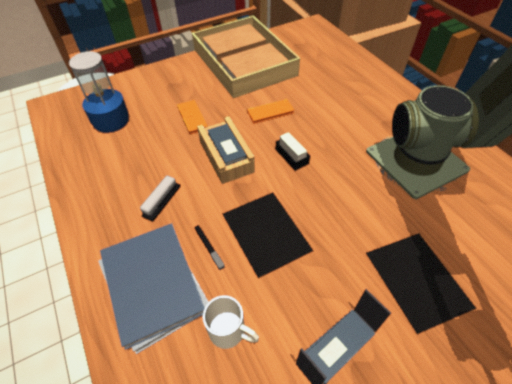

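The top view shows the riser with the blue book at about (332,197). The pad meant, which is the rightmost of the two, is at (220,188), and the cradle is at (101,180). The mug is at (152,108), the marker at (231,133), the stapler at (303,113), a black and white box at (292,265), and the orange look-alikes at (410,191) and (372,283). The scene view agrees.

Run:
```python
from h import *
f=dict(np.load('pics/top.png.npz')); P=cloud(f); hsv=cv2.cvtColor(f['pixels'],cv2.COLOR_RGB2HSV)
def onplane(uv,z):
    r=np.c_[(uv[:,0]-f['cx'])/f['fx'],(uv[:,1]-f['cy'])/f['fy'],np.ones(len(uv))]@f['R']
    o=-f['R'].T@f['t']; return (o+r*((z-o[2])/r[:,2])[:,None])
def rect(name,box,m,z):
    u0,v0,u1,v1=box; M=np.zeros(m.shape,np.uint8); M[v0:v1,u0:u1]=m[v0:v1,u0:u1]
    cs,_=cv2.findContours(M,cv2.RETR_EXTERNAL,cv2.CHAIN_APPROX_NONE); c=max(cs,key=cv2.contourArea)[:,0]
    q=onplane(c.astype(float),z); (cx,cy),(w,h),a=cv2.minAreaRect(q[:,:2].astype(np.float32))
    zz=np.median(P[...,2][M>0]); print(name,round(cx,1),round(cy,1),'size',round(w,1),round(h,1),'ang',round(a,2),'depth z',round(float(zz),1))
H,S,V=[hsv[...,i].astype(int) for i in range(3)]
print('HSV block',hsv[180,310],'book',hsv[207,310],'wood',hsv[230,330],'pad',hsv[188,220],'cr',hsv[200,100],hsv[145,90],'lab',hsv[197,320])
Z=P[...,2]
blk=(Z>40)&(Z<80)
rect('block',(280,160,378,230),blk,66)
blue=(H>95)&(H<130)&(S>40)&(V>50)
rect('book',(296,180,368,216),blue,64)
rect('pad',(170,150,270,225),V<50,2)
rect('pile',(80,150,122,212),blue,32)
rect('cradle ends',(60,130,130,222),Z>70,110)
rect('mug',(120,85,180,135),Z>50,90)
rect('marker',(200,125,262,142),V<70,12)
rect('stapler',(280,85,330,140),Z>20,40)
# bookend tops
for b in((60,130,130,160),(60,200,130,225)):
    u0,v0,u1,v1=b; k=P[v0:v1,u0:u1].reshape(-1,3); k=k[k[:,2]>95]; print(len(k),k.mean(0),k.min(0),k.max(0))
```

```text
HSV block [ 21 140 178] book [104  45 113] wood [ 14 193 185] pad [160  27  28] cr [104  50 101] [108  58  22] lab [ 42  30 184]
block 465.1 -279.3 size 181.6 100.8 ang 86.25 depth z 63.6
book 463.4 -273.7 size 136.2 56.7 ang 86.67 depth z 63.4
pad 489.6 -3.9 size 195.4 146.5 ang 88.92 depth z 1.3
pile 496.2 295.4 size 146.6 70.1 ang 9.11 depth z 30.5
cradle ends 575.6 306.4 size 16.2 72.2 ang 10.47 depth z 100.7
mug 670.4 164.5 size 86.1 99.1 ang 6.61 depth z 76.4
marker 629.8 -31.9 size 15.0 122.8 ang 3.71 depth z 12.6
stapler 684.4 -214.9 size 120.3 35.0 ang 36.22 depth z 43.7
102 [566.47816802 285.35677414 162.66459227] [383.99376011 -97.39261674  95.03138447] [587.98275449 343.91723487 942.7583854 ]
74 [412.98799455 251.63510837 174.88613956] [383.99376011 -97.39261674  96.80674429] [422.46044203 314.08252147 942.7583854 ]
```

send_rows([
  [0.4271,-0.8483,0.172,0,0,-1,-1],
  [0.4271,-0.8483,0.172,0,0,-1,-1],
  [0.4271,-0.8483,0.172,0,0,-1,-1],
  [0.4271,-0.8483,0.172,0,0,-1,-1],
  [0.4271,-0.8483,0.172,0,0,-1,-1],
  [0.4271,-0.8483,0.172,0,0,-1,-1],
  [0.4271,-0.8483,0.172,0,0,-1,-1],
  [0.4271,-0.8483,0.172,0,0,-1,-1],
  [0.4271,-0.8483,0.172,0,0,-1,-1],
  [0.4271,-0.8483,0.172,0,0,-1,-1],
])

```text
time_s: 1.35
ee_pos: [449.4, 100.4, 299.4]
ee_rot: [-179.9, -0.0, 95.7]
force: [0.3, -0.8, -0.6]
gripper_width: 0.2
gripper_force: 0.0
```

send_rows([
  [0.024,-0.76,0.06,0,0,-0.155,-1],
  [0.024,-0.76,0.06,0,0,-0.155,-1],
  [0.024,-0.76,0.06,0,0,-0.155,-1],
  [0.024,-0.76,0.06,0,0,-0.155,-1],
  [0.024,-0.76,0.06,0,0,-0.155,-1],
  [0.024,-0.76,0.06,0,0,-0.155,-1],
  [0.024,-0.76,0.06,0,0,-0.155,-1],
  [0.024,-0.76,0.06,0,0,-0.155,-1],
  [0.024,-0.76,0.06,0,0,-0.155,-1],
  [0.024,-0.76,0.06,0,0,-0.155,-1],
])

```text
time_s: 2.6
ee_pos: [462.2, -278.4, 330.2]
ee_rot: [180.0, -0.0, 86.6]
force: [-0.2, 0.6, 0.7]
gripper_width: 0.8
gripper_force: 0.0
```

Run:
```python
from h import *
w=grab('wrist','w1.png'); s=w['state']; print(s['time_s'],s['ee_pos'],s['ee_rot'],w['T_tool_cam'],w['fx'])
np.savez('pics/w1_state.npz',p=s['ee_pos'],r=s['ee_rot'])
```

```text
2.6 [ 462.23040299 -278.38553469  330.22356678] [ 1.79979803e+02 -6.52459299e-03  8.65508345e+01] [[-1.01297388e-04 -9.71739767e-01 -2.36054685e-01  6.68106283e+01]
 [ 9.99999937e-01 -1.83104516e-05 -3.53750182e-04 -3.15633899e-01]
 [ 3.39430851e-04 -2.36054706e-01  9.71739708e-01 -1.70448036e+02]
 [ 0.00000000e+00  0.00000000e+00  0.00000000e+00  1.00000000e+00]] 292.94414730659855
```

View pics/w1.png

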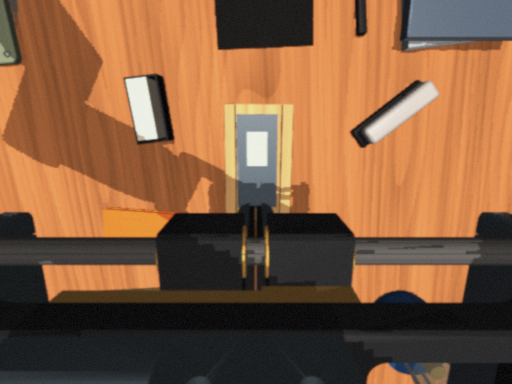

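The wrist view shows the block's pad-side end at v≈104, with rails at u≈226 and 293. The book's end is at v≈115, with sides at u≈237 and 278. The pad's near edge is at v≈47.

```bash
cat >> h.py <<'E'
from scipy.spatial.transform import Rotation as Ro
def wplane(f,uv,z,s):
    uv=np.atleast_2d(np.array(uv,float)); T=f['T_tool_cam']; R=Ro.from_euler('xyz',s['ee_rot'],degrees=True).as_matrix()
    r=np.c_[(uv[:,0]-f['cx'])/f['fx'],(uv[:,1]-f['cy'])/f['fy'],np.ones(len(uv))]@(R@T[:3,:3]).T
    o=R@T[:3,3]+s['ee_pos']; z=np.broadcast_to(z,len(uv)); return o+r*((z-o[2])/r[:,2])[:,None]
E
python3 - <<'E'
from h import *
f=dict(np.load('pics/w1.png.npz')); q=np.load('pics/w1_state.npz'); s=dict(ee_pos=q['p'],ee_rot=q['r'])
h=cv2.cvtColor(f['pixels'],cv2.COLOR_RGB2HSV); H,S,V=[h[...,i].astype(int) for i in range(3)]
blue=(H>95)&(H<130)&(S>25)&(V>50)
light=(H>16)&(H<30)&(S<170)&(V>120)
for v in (125,150,180):
    b=np.where(blue[v,225:295])[0]+225; l=np.where(light[v,215:300])[0]+215
    print(v,'book',wplane(f,[[b[0]-.5,v],[b[-1]+.5,v]],64,s)[:,:2].round(1).tolist(),'block',wplane(f,[[l[0]-.5,v],[l[-1]+.5,v]],66,s)[:,:2].round(1).tolist())
for u in (230,289):
    l=np.where(light[90:130,u])[0]+90; print('block end',u,wplane(f,[u,l[0]-.5],66,s).round(1))
for u in (243,258,272):
    l=np.where(blue[100:130,u])[0]+100; print('book end',u,wplane(f,[u,l[0]-.5],64,s).round(1))
E
```

```text
125 book [[439.9, -216.8], [493.6, -220.0]] block [[421.2, -215.6], [518.0, -221.5]]
150 book [[438.6, -252.9], [491.9, -256.2]] block [[418.1, -251.5], [516.9, -257.5]]
180 book [[435.3, -298.2], [489.9, -301.5]] block [[430.9, -297.5], [514.0, -302.5]]
block end 230 [[ 431.5 -186.4   66. ]]
block end 289 [[ 515.4 -191.4   66. ]]
book end 243 [[ 448.8 -203.9   64. ]]
book end 258 [[ 470.4 -205.2   64. ]]
book end 272 [[ 490.6 -206.4   64. ]]
```

send_rows([
  [-0.008,-0.248,0,0,0,0,-1],
  [-0.008,-0.248,0,0,0,0,-1],
  [-0.008,-0.248,-0.1,0,0,0,-1],
  [-0.008,-0.248,-0.22,0,0,0,-1],
  [-0.008,-0.248,-0.34,0,0,0,-1],
  [-0.008,-0.248,-0.44,0,0,0,-1],
  [-0.008,-0.248,-0.52,0,0,0,-1],
  [-0.008,-0.248,-0.552,0,0,0,-1],
  [-0.008,-0.248,-0.552,0,0,0,-1],
  [-0.008,-0.248,-0.552,0,0,0,-1],
])

```text
time_s: 3.9
ee_pos: [459.2, -404.9, 55.9]
ee_rot: [179.8, 0.1, 86.4]
force: [0.0, 0.0, 0.3]
gripper_width: 0.7
gripper_force: 0.0
```

send_rows([
  [0.0025,0.04,0,0,0,0,-1],
  [0.004,0.07,0,0,0,0,-1],
  [0.005,0.08,0,0,0,0,-1],
  [0.0055,0.09,0,0,0,0,-1],
  [0.006,0.1,0,0,0,0,-1],
  [0.007,0.11,0,0,0,0,-1],
  [0.0075,0.12,0,0,0,0,-1],
  [0.008,0.13,0,0,0,0,-1],
  [0.009,0.14,0,0,0,0,-1],
  [0.0095,0.15,0,0,0,0,-1],
  [0.01,0.16,0,0,0,0,-1],
  [0.0105,0.17,0,0,0,0,-1],
  [0.011,0.18,0,0,0,0,-1],
  [0.012,0.19,0,0,0,0,-1],
  [0.0125,0.2,0,0,0,0,-1],
  [0.0128,0.205,0,0,0,0,-1],
  [0.0128,0.205,0,0,0,0,-1],
])

```text
time_s: 6.02
ee_pos: [464.2, -300.9, 53.8]
ee_rot: [-180.0, -0.1, 86.4]
force: [0.2, 1.0, 0.2]
gripper_width: 0.4
gripper_force: 0.0
```

```bash
cat > ends.py <<'E'
from h import *
import sys
f=grab('wrist',sys.argv[1]); s=f['state']; print(s['time_s'],s['ee_pos'],s['ee_rot'])
g=grab('top',sys.argv[1][:-4]+'_top.png'); P=cloud(g); h=cv2.cvtColor(g['pixels'],cv2.COLOR_RGB2HSV)
m=(h[...,0]>95)&(h[...,0]<130)&(h[...,1]>35)&(h[...,2]>50); m[:150]=0;m[230:]=0;m[:,:160]=0;m[:,370:]=0
p=P[m]; p=p[(p[:,2]>5)&(p[:,2]<90)]; print(len(p),'x',np.percentile(p[:,0],[1,99]),'y',np.percentile(p[:,1],[0.5,2,98,99.5]),'z',np.median(p[:,2]))
E
python3 ends.py w2.png
```

```text
6.025 [ 464.18181581 -300.88713043   53.75943025] [-1.79963331e+02 -5.39222895e-02  8.64177761e+01]
830 x [437.73460356 496.9039726 ] y [-278.85343323 -277.96705507 -148.71714263 -146.37952045] z 63.56788156212939
```

send_rows([
  [0.0005,0.006,0,0,0,0,-1],
  [0.001,0.012,0,0,0,0,-1],
  [0.001,0.016,0,0,0,0,-1],
  [0.001,0.016,0,0,0,0,-1],
  [0.001,0.016,0,0,0,0,-1],
])

```text
time_s: 6.75
ee_pos: [464.9, -293.4, 54.0]
ee_rot: [-180.0, -0.0, 86.4]
force: [-0.5, -0.3, 0.3]
gripper_width: 0.4
gripper_force: 0.0
```

```bash
python3 ends.py w3.png
```

```text
6.75 [ 464.88538625 -293.38249207   53.95224007] [-1.79998158e+02 -1.36006132e-02  8.64168693e+01]
797 x [437.87356276 497.26034329] y [-271.28465599 -268.91032555 -141.42657511 -139.25121394] z 63.59963166338073
```

View pics/w3.png

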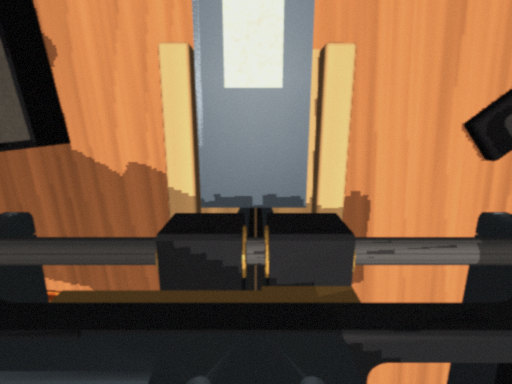

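The wrist picture shows the book projecting past the rail ends (v≈45), still straight in the groove, with the fingers just behind its near end (v≈207).

send_rows([
  [0,-0.02,0,0,0,0,-1],
  [0,-0.02,0.08,0,0,0,-1],
  [0,-0.02,0.192,0,0,0,-1],
  [0.007,0.1,0.192,0,0,0,1],
  [0.015,0.2,0.192,0,0,0,1],
  [0.015,0.261,0.192,0,0,0,1],
  [0.015,0.261,0.192,0,0,0,1],
  [0.015,0.261,0.192,0,0,0,1],
  [0.015,0.261,0.192,0,0,0,1],
])

```text
time_s: 7.98
ee_pos: [472.6, -164.2, 149.9]
ee_rot: [180.0, 0.0, 86.3]
force: [-0.1, -0.3, 0.0]
gripper_width: 57.4
gripper_force: 0.0
```

Run:
```python
from h import *
f=grab('wrist','w4.png'); s=f['state']; print(s['ee_pos'],s['ee_rot'],s['gripper_width'])
h=cv2.cvtColor(f['pixels'],cv2.COLOR_RGB2HSV); m=((h[...,0]>95)&(h[...,0]<130)&(h[...,1]>25)&(h[...,2]>50))
print(m.sum())
```

```text
[ 472.57491421 -164.19760128  149.92087803] [1.79984772e+02 1.94553334e-02 8.63385162e+01] 57.39349428262932
8685
```

View pics/w4.png

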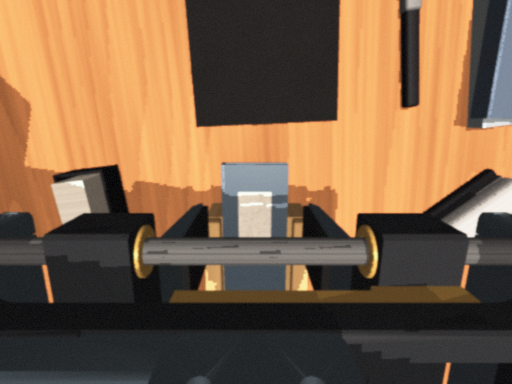

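The book's free end spans u≈222–288 and is centred between the fingers, with its end at v≈163. The mid pad's near edge is at v≈125.

send_rows([
  [0,0,0,0,0,0,1],
  [0,0,0,0,0,0,1],
  [0,0,0,0,0,0,1],
  [0,0,-0.06,0,0,0,1],
  [0,0,-0.12,0,0,0,1],
  [0,0,-0.17,0,0,0,1],
  [0,0,-0.196,0,0,0,1],
  [0,0,-0.196,0,0,0,1],
  [0,0,-0.196,0,0,0,1],
  [0,0,-0.196,0,0,0,0],
  [0,0,-0.196,0,0,0,-1],
  [0,0,-0.196,0,0,0,-1],
  [0,0,-0.196,0,0,0,-1],
  [0,0,-0.196,0,0,0,-1],
  [0,0,-0.196,0,0,0,-1],
  [0,0,-0.196,0,0,0,-1],
], squeeze=35)

```text
time_s: 10.02
ee_pos: [472.4, -163.0, 52.1]
ee_rot: [180.0, 0.0, 86.4]
force: [-0.8, 1.9, 3.8]
gripper_width: 59.6
gripper_force: 35.0
```

send_rows([
  [0,0,0.01,0,0,0,-1],
  [0,0,0.03,0,0,0,-1],
  [0,0,0.06,0,0,0,-1],
  [0.003,0.03,0.08,0,0,0,-1],
  [0.01,0.1,0.08,0,0,0,-1],
  [0.02,0.18,0.08,0,0,0,-1],
  [0.03,0.27,0.08,0,0,0,-1],
  [0.036,0.35,0.08,0,0,0,-1],
  [0.04,0.4,0.06,0,0,0,-1],
  [0.04,0.408,0.03,0,0,0,-1],
  [0.04,0.408,0,0,0,0,-1],
  [0.04,0.408,-0.02,0,0,0,-1],
  [0.04,0.408,-0.03,0,0,0,-1],
  [0.04,0.408,-0.03,0,0,0,-1],
])

```text
time_s: 11.78
ee_pos: [492.3, 40.5, 36.7]
ee_rot: [-180.0, 0.0, 86.4]
force: [-0.2, -0.2, -1.9]
gripper_width: 59.9
gripper_force: 35.0
```

```bash
cat > side.py <<'E'
from h import *
import sys
f=grab('scene',sys.argv[1]); 
g=grab('top',sys.argv[1][:-4]+'_top.png'); P=cloud(g); h=cv2.cvtColor(g['pixels'],cv2.COLOR_RGB2HSV)
m=(h[...,0]>95)&(h[...,0]<130)&(h[...,1]>35)&(h[...,2]>50); m[:150]=0;m[230:]=0;m[:,:170]=0;m[:,290:]=0
p=P[m]; p=p[(p[:,2]>3)&(p[:,2]<90)]; print(len(p),'x',np.percentile(p[:,0],[1,99]),'y',np.percentile(p[:,1],[0.5,2,98,99.5]))
if len(p)>50:
    A=np.c_[p[:,:2]-p[:,:2].mean(0),np.ones(len(p))]; print('plane',np.linalg.lstsq(A,p[:,2],rcond=None)[0], p.mean(0))
E
python3 side.py s5.png
```

```text
646 x [457.25329562 518.28629585] y [-73.36469461 -72.83411725  11.48427641  14.56062862]
plane [ 7.54001869e-03 -2.50426315e-03  4.80194598e+01] [486.77655066 -35.68512631  48.01945976]
```

View pics/s5_top.png

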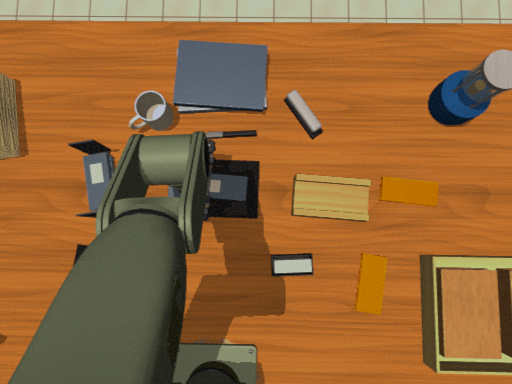

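The top view shows the book held level over the pad at (230,187), and the bystanders have not moved.

send_rows([
  [0,0,-0.02,0,0,0,-1],
  [0,0,-0.04,0,0,0,-1],
  [0,0,-0.052,0,0,0,-1],
  [0,0,-0.06,0,0,0,-1],
  [0,0,-0.064,0,0,0,-1],
  [0,0,-0.066,0,0,0,-1],
  [0,0,-0.066,0,0,0,-1],
  [0,0,-0.066,0,0,0,-1],
])

```text
time_s: 12.88
ee_pos: [492.5, 41.0, 4.2]
ee_rot: [180.0, -0.0, 86.4]
force: [-0.4, 0.8, 0.2]
gripper_width: 59.7
gripper_force: 35.0
```

send_rows([
  [0,0,0,0,0,0,-0.2],
  [0,0,0,0,0,0,0.6],
  [0,0,0,0,0,0,1],
  [0,0,0,0,0,0,1],
  [0,0,0,0,0,0,1],
  [0,0,0,0,0,0,1],
  [0,0,0,0,0,0,1],
  [0,0,0.05,0,0,0,1],
  [0,0,0.15,0,0,0,1],
  [0,0,0.27,0,0,0,1],
  [-0.006,-0.09,0.352,0,0,0,1],
  [-0.006,-0.09,0.352,0,0,0,1],
  [-0.006,-0.09,0.352,0,0,0,1],
  [-0.006,-0.09,0.352,0,0,0,1],
])

```text
time_s: 14.62
ee_pos: [488.4, -3.4, 178.4]
ee_rot: [-179.8, -0.0, 86.5]
force: [0.3, 0.4, 0.2]
gripper_width: 91.1
gripper_force: 0.0
```

```bash
python3 - <<'E'
from h import *
f=grab('wrist','w6.png'); s=f['state']; print(s['time_s'],s['ee_pos'],s['ee_rot'],s['gripper_width'])
h=cv2.cvtColor(f['pixels'],cv2.COLOR_RGB2HSV); H,S,V=[h[...,i].astype(int) for i in range(3)]
m=(H>95)&(H<130)&(S>25)&(V>60)
for v in (160,180,200):
    b=np.where(m[v,180:330])[0]+180
    if len(b):print(v,b[0],b[-1],wplane(f,[[b[0]-.5,v],[b[-1]+.5,v]],16,s)[:,:2].round(1).tolist())
for u in (240,256,270):
    b=np.where(m[:215,u])[0]
    if len(b):print(u,b[0],wplane(f,[u,b[0]-.5],16,s).round(1))
E
python3 side.py s6.png
```

```text
14.625 [488.4081837   -3.35433997 178.37262008] [-1.79808048e+02 -9.98135063e-03  8.64543919e+01] 91.13066450373829
160 230 283 [[459.7, 21.3], [521.1, 17.5]]
180 231 283 [[458.9, -1.9], [520.2, -5.7]]
200 231 282 [[456.9, -25.9], [518.1, -29.6]]
240 120 [[474.9  65.3  16. ]]
256 117 [[492.8  67.4  16. ]]
270 120 [[508.   63.2  16. ]]
430 x [457.29425647 515.68423541] y [-72.61754619 -72.30561037 -19.38585265 -18.99626058]
plane [ 4.92680304e-04 -1.14930261e-02  1.53284894e+01] [485.45260001 -45.79533898  15.32848939]
```

View pics/w6.png

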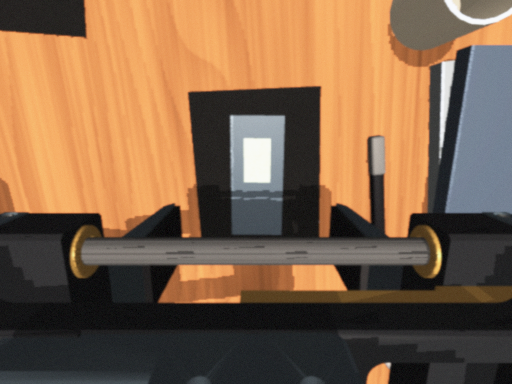

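The book lies on the pad with the fingers clear of it. Its far end is at v≈118 and its sides at u≈230 and 283. Next I'll look at the cradle with the empty gripper.

send_rows([
  [0,0.36,0.3,0,0,0,1],
  [0,0.36,0.3,0,0,0,1],
  [0,0.36,0.3,0,0,0,1],
  [0,0.36,0.3,0,0,0,1],
  [0,0.36,0.3,0,0,0,1],
  [0,0.36,0.3,0,0,0,1],
  [0,0.36,0.3,0,0,0,1],
])

```text
time_s: 15.65
ee_pos: [488.9, 174.9, 328.5]
ee_rot: [-179.9, 0.1, 86.4]
force: [-0.6, 0.6, -0.1]
gripper_width: 91.0
gripper_force: 0.0
```

Run:
```python
from h import *
f=grab('wrist','w7.png'); s=f['state']; print(s['time_s'],s['ee_pos'],s['ee_rot']); np.savez('pics/w7_state.npz',p=s['ee_pos'],r=s['ee_rot'])
h=cv2.cvtColor(f['pixels'],cv2.COLOR_RGB2HSV); H,S,V=[h[...,i].astype(int) for i in range(3)]
m=((H>95)&(H<130)&(S>25)&(V>60)).astype(np.uint8); m[215:]=0
n,l,st,ce=cv2.connectedComponentsWithStats(m); print(st[st[:,4]>400])
```

```text
15.65 [488.89904042 174.94539978 328.53205828] [-1.79850761e+02  8.16000902e-02  8.63525025e+01]
[[     0      0    512    384 193206]
 [   388    187    110     28   2702]]
```

View pics/w7.png

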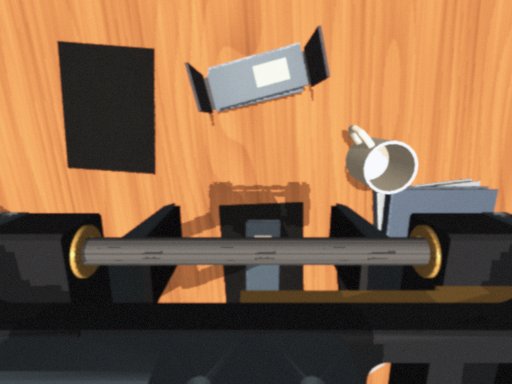

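The cradle shows at u 186–328 and v 27–125, with the pile top spanning about (210,80)–(305,90). The mug is at (383,165).

Run:
```python
from h import *
f=dict(np.load('pics/w7.png.npz')); q=np.load('pics/w7_state.npz'); s=dict(ee_pos=q['p'],ee_rot=q['r'])
h=cv2.cvtColor(f['pixels'],cv2.COLOR_RGB2HSV); H,S,V=[h[...,i].astype(int) for i in range(3)]
print(h[85,235],h[70,270],h[60,315])
v,u=np.mgrid[:384,:512]; d=f['depth']
R=Ro.from_euler('xyz',s['ee_rot'],degrees=True).as_matrix();T=f['T_tool_cam']
C=np.stack([(u-f['cx'])/f['fx']*d,(v-f['cy'])/f['fy']*d,d],-1); W=(C@T[:3,:3].T+T[:3,3])@R.T+s['ee_pos']
box=np.zeros(d.shape,bool); box[20:130,180:335]=1; box&=d>0
def rect(m,n):
    p=W[m]; (c,sz,a)=cv2.minAreaRect(p[:,:2].astype(np.float32)); print(n,len(p),np.round(c,1),np.round(sz,1),round(a,2),'mean',p.mean(0).round(1))
Z=W[...,2]
top=box&(abs(Z-31)<4)&(H>90)&(H<135)|(box&(abs(Z-31)<4)&(V>120)&(S<60))
top=cv2.morphologyEx(top.astype(np.uint8),cv2.MORPH_OPEN,np.ones((3,3)))>0
rect(top,'pile')
for n,a,b in(('left',180,215),('right',295,335)):
    k=box&(Z>40)&(Z<118); k[:,:a]=0;k[:,b:]=0
    p=W[k]; (c,sz,an)=cv2.minAreaRect(p[:,:2].astype(np.float32)); print(n,len(p),np.round(c,1),np.round(sz,1),round(an,2),'z',p[:,2].max().round(1))
    kt=k&(Z>100); rect(kt,n+' top')
```

```text
[108  24 188] [ 33   9 248] [ 0 20 25]
pile 3979 [500.7 305.5] [140.4  60.3] 10.74 mean [501.2 305.9  31.8]
left 538 [416.5 287.2] [ 4.4 60.2] 10.5 z 111.8
left top 225 [416.5 287. ] [ 4.3 59.9] 10.4 mean [416.8 287.8 108.3]
right 776 [581.4 317.7] [ 4.9 60.2] 10.61 z 112.3
right top 279 [581.4 317.6] [ 4.7 59.8] 10.61 mean [580.8 317.9 108. ]
```

send_rows([
  [0,-0.36,-0.3,0,0,0,1],
  [0,-0.36,-0.3,0,0,0,1],
  [0,-0.36,-0.3,0,0,0,1],
  [0,-0.36,-0.3,0,0,0,1],
  [0,-0.36,-0.4,0,0,0,1],
  [0,-0.36,-0.5,0,0,0,1],
  [0,-0.36,-0.58,0,0,0,1],
  [0,-0.36,-0.63,0,0,0,1],
  [0,-0.36,-0.652,0,0,0,1],
  [0,-0.36,-0.652,0,0,0,1],
  [0,-0.36,-0.652,0,0,0,0],
  [0,-0.36,-0.652,0,0,0,-1],
  [0,-0.36,-0.652,0,0,0,-1],
  [0,-0.36,-0.652,0,0,0,-1],
  [0,-0.36,-0.652,0,0,0,-1],
  [0,-0.36,-0.652,0,0,0,-1],
  [0,-0.36,-0.652,0,0,0,-1],
], squeeze=35)

```text
time_s: 17.82
ee_pos: [489.6, -4.0, 4.2]
ee_rot: [180.0, -0.0, 86.4]
force: [-1.1, 0.2, 4.6]
gripper_width: 59.6
gripper_force: 35.0
```

send_rows([
  [0,0,0.01,0,0,0,-1],
  [0,0,0.05,0,0,0,-1],
  [0,0,0.13,0,0,0,-1],
  [0,0,0.22,0,0,0,-1],
  [0,0.06,0.3,0,0,-0.1,-1],
  [0.002,0.14,0.312,0,0,-0.25,-1],
  [0.005,0.23,0.312,0,0,-0.4,-1],
  [0.01,0.32,0.312,0,0,-0.55,-1],
  [0.014,0.42,0.312,0,0,-0.7,-1],
  [0.018,0.52,0.312,0,0,-0.85,-1],
  [0.019,0.59,0.312,0,0,-0.95,-1],
  [0.019,0.614,0.312,0,0,-1,-1],
  [0.019,0.614,0.312,0,0,-1,-1],
])

```text
time_s: 19.45
ee_pos: [498.4, 303.6, 159.3]
ee_rot: [180.0, 0.1, 26.5]
force: [0.2, -0.2, -0.4]
gripper_width: 59.7
gripper_force: 35.0
```

send_rows([
  [0,0,0,0,0,-0.12,-1],
  [0,0,0,0,0,-0.24,-1],
  [0,0,0,0,0,-0.265,-1],
  [0,0,0,0,0,-0.265,-1],
  [0,0,0,0,0,-0.265,-1],
])

```text
time_s: 20.08
ee_pos: [498.9, 302.7, 160.0]
ee_rot: [180.0, 0.0, 10.6]
force: [-0.0, -0.4, -0.9]
gripper_width: 60.0
gripper_force: 35.0
```

Run:
```python
from h import *
print(env.state()['ee_pos'],env.state()['ee_rot'],env.state()['gripper_width'])
f=grab('wrist','w8.png'); g=grab('scene','s8.png')
cv2.imwrite('pics/c8.png',np.hstack([cv2.resize(f['pixels'],(400,300)),cv2.resize(g['pixels'][200:384,200:445],(400,300))])[:,:,::-1])
```

```text
[498.92158209 302.69764389 160.00024983] [1.79989288e+02 4.17680135e-03 1.05661444e+01] 60.0347340651568
```

View pics/c8.png

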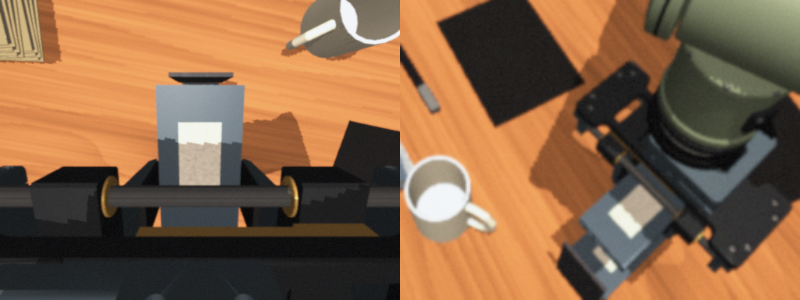

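The book lines up with the bookends: in the crop, both the book (157–244) and the far bookend (168–233) are centred at u≈200. Lowering now.

send_rows([
  [0,0,-0.04,0,0,0,-1],
  [0,0,-0.09,0,0,0,-1],
  [0,0,-0.14,0,0,0,-1],
  [0,0,-0.18,0,0,0,-1],
  [0,0,-0.21,0,0,0,-1],
  [0,0,-0.23,0,0,0,-1],
  [0,0,-0.24,0,0,0,-1],
  [0,0,-0.246,0,0,0,-1],
  [0,0,-0.25,0,0,0,-1],
  [0,0,-0.251,0,0,0,-1],
  [0,0,-0.251,0,0,0,-1],
  [0,0,-0.251,0,0,0,-1],
])

```text
time_s: 21.68
ee_pos: [499.0, 303.1, 34.7]
ee_rot: [-180.0, -0.0, 10.5]
force: [-0.5, 0.1, -0.2]
gripper_width: 59.8
gripper_force: 35.0
```

send_rows([
  [0,0,-0.001,0,0,0,-1],
  [0,0,-0.001,0,0,0,0.4],
  [0,0,-0.001,0,0,0,0.7],
  [0,0,-0.001,0,0,0,0.9],
  [0,0,-0.001,0,0,0,0.9],
  [0,0,-0.001,0,0,0,0.9],
  [0,0,-0.001,0,0,0,0.9],
  [0,0,0.04,0,0,0,0.9],
  [0,0,0.12,0,0,0,0.9],
  [0,0,0.22,0,0,0,0.9],
  [0,0,0.32,0,0,0,0.9],
  [-0.3,-0.35,0.4,0,0,0,0.9],
  [-0.3,-0.35,0.4,0,0,0,0.9],
  [-0.3,-0.35,0.4,0,0,0,0.9],
  [-0.3,-0.35,0.4,0,0,0,0.9],
  [-0.3,-0.35,0.4,0,0,0,0.9],
  [-0.3,-0.35,0.4,0,0,0,0.9],
])

```text
time_s: 23.8
ee_pos: [349.5, 128.3, 234.8]
ee_rot: [-180.0, -0.1, 10.5]
force: [0.6, 0.1, 0.0]
gripper_width: 86.6
gripper_force: 0.0
```

Run:
```python
from h import *
f=grab('wrist','w9.png'); s=f['state']; print(s['time_s'],s['ee_pos'],s['ee_rot'])
g=grab('scene','s9.png'); P=cloud(g); h=cv2.cvtColor(g['pixels'],cv2.COLOR_RGB2HSV)
H,S,V=[h[...,i].astype(int) for i in range(3)]
B=(abs(P[...,0]-499)<110)&(abs(P[...,1]-303)<70)
m=B&(abs(P[...,2]-46)<5)&(V>60); p=P[m]
print(len(p),p.mean(0),cv2.minAreaRect(p[:,:2].astype(np.float32)))
p0=p.mean(0);print(np.linalg.lstsq(np.c_[p[:,:2]-p0[:2],np.ones(len(p))],p[:,2],rcond=None)[0])
k=P[B&(P[...,2]>60)&(P[...,2]<118)]; k=k[abs((k-[499,303,0])@[.983,.182,0])<95]
for q in(k[k[:,0]<499],k[k[:,0]>499]): print(len(q),cv2.minAreaRect(q[:,:2].astype(np.float32)) if len(q)>5 else '')
cv2.imwrite('pics/c9.png',np.hstack([cv2.resize(f['pixels'],(400,300)),cv2.resize(g['pixels'][200:384,200:445],(400,300))])[:,:,::-1])
```

```text
23.8 [349.4805205  128.3304099  234.75269736] [-1.79976841e+02 -8.43482977e-02  1.05021481e+01]
2322 [500.39132895 305.94549395  45.82616819] ((499.93707275390625, 304.34112548828125), (168.8860321044922, 60.74814987182617), 10.559618949890137)
[2.01300937e-04 1.67867294e-03 4.58261682e+01]
453 ((416.3251037597656, 288.14910888671875), (6.259882926940918, 59.88126754760742), 10.782120704650879)
339 ((581.2662353515625, 318.9224853515625), (4.746160984039307, 59.63407516479492), 10.397149085998535)
```

View pics/c9.png

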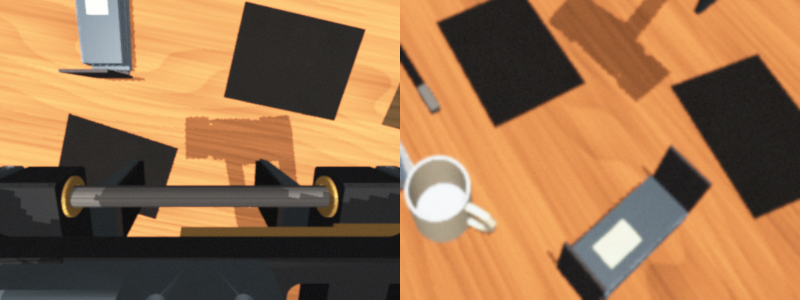

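The book lies flat and square on the pile (top at 46 mm, level, centred within a few mm of the bookends), and nothing else has been disturbed.

```bash
python3 -c "
from workcell import env
print(env.job_done())"
```

```text
the job is handed in; nothing more can be done
None
```

The book now lies flat and square on top of the pile between the bookends, centred to within a few millimetres, and the job was handed in at about 24 s; the hand-in call returned no verdict.

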